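Seat a sample cap in the lever press and hold the press at its third stop

ROBOT

A 7-joint arm with a two-finger parallel gripper is mounted at the origin on a cart in front of the work surface, level with it; the furniture and walls round the work are solid. World frame = base frame: x ahead of the robot, y to its left, z up, the work surface at z = 0. Lengths are in mm, angles in rad, forces in N, time in s.
With the tool pointing down it reaches from about 400 to 875 mm from the base axis. Payload 19.3 kg.
Tool frame: the origin (TCP) lies at the very end of the fingers, on their centre line; the grasp point (between the pads) lies 19 mm behind it (grip_point_offset is the z of the grasp point in the tool frame, in mm); z points along the fingers, y is the line along which they close (so a half turn about z gives the same grasp; the last joint's range is limited). The gripper opens to 85 mm and grips with 20 to 120 N. Pads are 22 mm wide; open, the fingers measure 114 mm over their backs; the gripper's body (76 mm by 85 mm) begins 54 mm behind the grasp point. The pads swing forward as they close: fully open they stand 13 mm farther back than shut.
Start: joints at [-1.361, 0.521, -0.036, 1.599, 0.021, 1.021, -0.113], TCP at [172.621, 600.68, 231.291] pointing down, gripper open.
Joint ranges: [-2.91, 2.91], [-0.3, 2.13], [-1.5, 1.42], [0.17, 2.43], [-1.26, 4.41], [0.16, 1.93], [-2.52, 2.52]. Speed limits (rad/s): [1.89, 1.89, 2.39, 2.39, 3.01, 3.01, 3.01].

INTERFACE

Orientations are given as a 3x3 rotation matrix whose columns are the frame's x, y, z axes.
In Python, from workcell import movep, movel, goto_joints, open_gripper, clamp, wait, inverse_kinematics, read_state, camera, PlanningError, finish_job, grip_point_offset gives the robot as it stands. Calls block until the motion is done:
- movep(position, orientation): joint-space move of the TCP to a pose.
- movel(position, frame=None, max_speed=150, guard=None): straight line of the TCP; frame=None keeps the orientation; max_speed is the mean speed in mm/s. With guard (N) it stops when the force on the tool has changed by that much, and returns True; else False.
- goto_joints(angles): joint-space move.
- open_gripper() and clamp(): open the fingers fully, or close them until they stop; the grip force is fixed at half the most.
- wait(seconds).
- inverse_kinematics(position, orientation): joint angles nearest the present ones, or None.
- read_state(): the state.
- camera(name): name is "scene" or "top" or "wrist"; returns a dict with "image" (420x560x3 uint8, blue, green, red), "range_z" (420x560 float32, mm along the optical axis (not along the pixel's ray), 0 where there is no reading), "fx", "fy", "cx", "cy" (pixels), "dist_coeffs" ([k1, k2, p1, p2, k3] as OpenCV has them; the pictures are not rectified), "cam_to_world" (4x4, takes a point from camera to world coordinates). Camera axes: x right, y up, looking along -z (the intrinsics and any distortion apply to the point x, -y, -z); pixel columns grow to the right and rows downward; lengths in mm; the calibration is good to about 2 mm. A picture is of the moment at which its call begins.
A pose or a line that the arm cannot do raises PlanningError and nothing moves.
- finish_job(): hands the job in; it is judged then, once.
The state is a dict: "time": time; "qpos": joint angles; "qvel": joint speeds; "joint_efforts": joint torques, N m; "eef_pos": TCP position; "tool_rot": TCP orientation; "ft_force": force on the tool from outside, world axes, zero at the start; "torque": the same for the moment, N m; "finger_gap": finger opening in mm; "gripper_force": force on a finger pad.
Only numpy, scipy, OpenCV 4.12 (cv2) and the standard library are available. Lean on these libraries where they do the work, as an engineer would, in place of code of your own. Each camera call takes 0.05 s, during which the arm holds its last target. There are 200 camera calls.

TASK

Seat the silver 40 mm sample cap flat in the round cavity of the blue lever press's die and let go of it while the lever is still up. Then swing the lever over and down by its black handle, past the first two click stops to the third (red mark), so that the brass pad presses the cap, and finish the program still gripping the handle and holding the lever there: its spring throws it up again if it is let go. Leave the other loose things on the bench where they lie.

Things in the scene. Friction and masses are not known exactly. Their poses are not given: they have to be found in the camera images.
- blank: Silver aluminium sample cap to be pressed: a disc 40 mm in diameter, 16 mm thick, rims chamfered, about 60 g, lying flat on the bench. Origin: centre of its underside, z up. Seated, it stands 9 mm proud of the die, so for placing it grip only its upper 7 to 8 mm.
- spare_blank: Yellow brass cap, 48 mm in diameter and 16 mm thick, too big for this die; a bystander. Origin at the centre of its underside.
- press: Blue hand lever press, fixed to the bench. Bed 110 mm (x) by 205 mm (y -153 to +52), 12 mm thick. Origin on the bench under the die's axis; at yaw 0 x points away from the robot, y to the left. Steel die block 74 x 74 mm, top 36 mm above the bench. At y -100 a yoke up to 92 mm high carries the lever; on its robot side (x -24 to -32) an index plate of radius 50 mm about the hinge.
- press_die (a point): Centre of the flat floor of the die's round cavity, 29 mm above the bench. Cavity 42 mm in diameter, 7 mm deep, mouth chamfered 1.5 mm. A seated cap has its origin here. Axes as the press.
- press_hinge (a point): Lever hinge, at x 0, y -100, z 70 mm in the press's frame; its axis runs along the press's x. On the index plate round it lie three detent pins and a white, a yellow and a red dot, at click stops one, two and three; the plunger on the lever points at the dot. Axes as the press.
- press_lever (a joint): Lever angle, rad. 0: up at rest, leaning 0.40 past vertical away from the die. Grows as it swings towards the press's +y and down on the die; level at 1.97, solid stop 1.98. Click stops at 1.48 (white), 1.70 (yellow), 1.92 (red), a click felt 0.11 before each. None latches: a spring returns it to 0. Needs 3 to 6 N at the grip on the way, about 8 N at the third stop.
- press_grip: Black handle grip: sleeve 19 mm thick, 70 mm long, free to roll on its spindle, along the press's x. Origin: its middle, 170 mm from the hinge axis, 64 mm to the robot's side of the 20 mm wide lever bar. At angle q it is at x -64, y -100 + 170 sin(q - 0.40), z 70 + 170 cos(q - 0.40) mm in the press's frame. Can be gripped from above, fingers closing along the press's y, all the way.
- press_pad: Brass pressing pad, slightly domed, 30 mm in diameter, on a spring plunger of the lever, 100 mm from the hinge. It meets a seated cap at lever angle 1.83 and presses with about 8 N at the third stop. Origin on the lever bar's axis; its face is 40 mm from it, towards the die.
- hotplate_corner (a point): Near right top corner of the blue hotplate on its jack, a fixed obstacle left of the work: from here leftwards to y = 0.46 m and away from the robot all is filled up to 0.33 m high. Coming from the left, pass on the robot's side of it.
- tape_roll: White tape roll lying flat, 80 mm in diameter, 18 mm high; a bystander.
- red_bulb: Red rubber pipette bulb, 52 x 87 x 53 mm; a bystander.
- pen: White marker pen with a blue cap, 124 mm long, 12 mm thick, lying on the bench; a bystander.

How it is judged (in metres and radians):
On the way:
1. the silver cap is seated in the die and let go, the lever still up (horizontal distance between blank and press_die below 0.003 m and z of blank in the frame of press_die below 0.002 m and angle between blank's own z axis and vertical below 0.06 rad and contact force between the fingers and blank below 0.1 N and value of joint press_lever below 0.3 rad), for 0.2 s.
At the end, for the whole second after the job is handed in: The cap is still seated (within 3 mm of the die centre, under 2 mm above its floor, tilt under 0.06 rad), the fingers on the black grip (over 3 N) hold the lever at its third stop (angle over 1.865 rad; stop at 1.92, solid stop 1.98) and the pad presses the cap with over 3 N (horizontal distance between blank and press_die below 0.003 m and z of blank in the frame of press_die below 0.002 m and angle between blank's own z axis and vertical below 0.06 rad and value of joint press_lever above 1.865 rad and contact force between press_pad and blank above 3 N and contact force between the fingers and press_grip above 3 N); the arm keeps its last pose, push and grip.
It fails at once if a bystander is shifted by more than 3 cm (distance of any of spare_blank, tape_roll, red_bulb, pen from where it was at the start of the episode above 0.03 m).
It also fails if it takes over 58 s, if anything falls off the work surface, if the arm or the gripper's body presses on something with over 40 N, if the wrist force passes 120 N, or if a joint passes its speed limit or range.

## Working session

There is one attempt and no reset: what is moved stays moved. The work goes in short steps, each a Python script; the robot and the scene stay as the last script left them, time stands still between calls to the robot, and variables do not carry over. Pictures are saved under pics/ and viewed, at most 10 in all, crops included, and the job is handed in when it is done.

```bash
mkdir -p pics; ls
cat > h.py <<'E'
import numpy as np, cv2
from workcell import *
def ray(c,u,v):
    K=np.array([[c["fx"],0,c["cx"]],[0,c["fy"],c["cy"]],[0,0,1]])
    p=cv2.undistortPoints(np.array([[[u,v]]],float),K,np.array(c["dist_coeffs"]))[0,0]
    T=np.array(c["cam_to_world"]); d=T[:3,:3]@np.array([p[0],-p[1],-1.0])
    return T[:3,3],d
def onplane(c,u,v,z):
    o,d=ray(c,u,v); return o+d*(z-o[2])/d[2]
def depthpt(c,u,v):
    o,d=ray(c,u,v); return o+d*c["range_z"][int(round(v)),int(round(u))]
def cross(c1,p1,c2,p2):
    o1,d1=ray(c1,*p1);o2,d2=ray(c2,*p2)
    s=np.linalg.lstsq(np.c_[d1,-d2],o2-o1,rcond=None)[0]
    a=o1+s[0]*d1;b=o2+s[1]*d2
    return (a+b)/2,np.linalg.norm(a-b)
E
python3 - <<'E'
from h import *
import pickle
for n in("scene","top","wrist"):
    c=camera(n);cv2.imwrite(f"pics/a_{n}.png",c["image"]);pickle.dump(c,open(f"{n}.pkl","wb"))
    print(n,np.round(c["cam_to_world"],3).tolist(),c["fx"],c["cx"],c["cy"],c["dist_coeffs"])
s=read_state();print(s["time"],s["eef_pos"],s["tool_rot"],grip_point_offset)
E
```

```text
pics
scene [[-0.995, 0.057, -0.086, 504.033], [-0.102, -0.441, 0.892, 675.718], [0.013, 0.896, 0.444, 592.56], [0.0, 0.0, 0.0, 1.0]] 396.4295386854565 283.1785809647652 204.2958659422658 [-0.08659547  0.          0.          0.          0.        ]
top [[-0.112, 0.973, -0.2, 371.811], [-0.994, -0.11, 0.02, -103.357], [-0.003, 0.201, 0.98, 1147.839], [0.0, 0.0, 0.0, 1.0]] 385.92814045726374 283.7497595519017 205.93914411707138 [-0.03029331  0.          0.          0.          0.        ]
wrist [[0.276, -0.922, -0.271, 103.107], [0.961, 0.265, 0.079, 621.322], [-0.001, -0.282, 0.959, 372.859], [0.0, 0.0, 0.0, 1.0]] 320.23784803723163 284.42313302779024 208.48562461397532 [0.01851361 0.         0.         0.         0.        ]
0.15 [172.56898515 600.45019077 230.87472215] [[-9.61089845e-01  2.76235892e-01 -2.02256874e-04]
 [ 2.76235965e-01  9.61089503e-01 -8.11956950e-04]
 [-2.99046935e-05 -8.36234202e-04 -9.99999650e-01]] -18.700000000000003
```

View pics/a_scene.png

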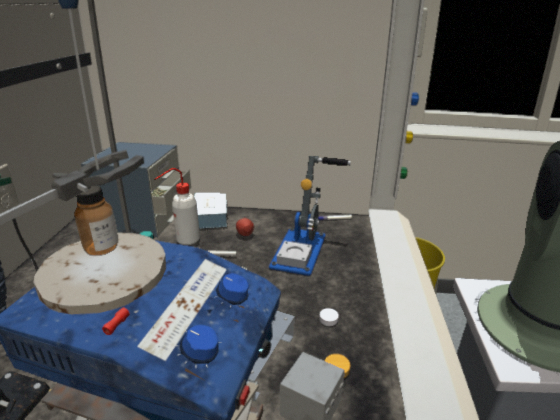

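View pics/a_top.png

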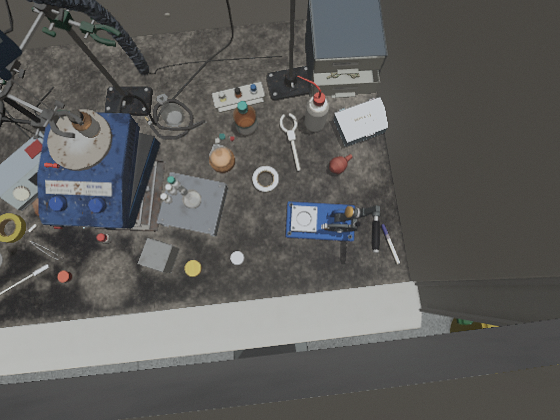

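The scene view shows the silver cap at (329,317), the die at about (297,252) and the raised lever with its grip at (335,161). In the top view the cap is at (237,258), the brass cap at (193,268), the die at (304,218), the grip at (376,232) and the pen at (390,244). Next are coarse positions.

Run:
```python
from h import *
import pickle
t=pickle.load(open("top.pkl","rb"));s=pickle.load(open("scene.pkl","rb"))
P=lambda a:np.round(a,1).tolist()
print("blank",P(onplane(t,237,258,16)),P(onplane(s,329,315,16)),P(cross(t,(237,258),s,(329,315))[0]))
print("brass",P(onplane(t,193,268,16)))
print("die",P(onplane(t,304,218,36)),P(onplane(s,296,250,36)))
print("grip",[P(np.r_[a]) for a in cross(t,(376,232),s,(337,161))], "pen",P(onplane(t,384,228,6)),P(onplane(t,398,263,6)))
# bed yaw from the blue mask in top
hsv=cv2.cvtColor(t["image"],cv2.COLOR_BGR2HSV);m=cv2.inRange(hsv,(100,120,60),(125,255,255));m[:,:270]=0
ys,xs=np.nonzero(m);print(xs.min(),xs.max(),ys.min(),ys.max())
r=cv2.minAreaRect(np.c_[xs,ys].astype(np.float32));b=cv2.boxPoints(r);print([P(onplane(t,*p,12)) for p in b])
print("hot corner")
for uv in((127,225),):print(P(depthpt(t,*uv)))
im=cv2.resize(t["image"][180:290,180:410],None,fx=3.4,fy=3.4,interpolation=cv2.INTER_CUBIC);cv2.imwrite("pics/b.png",im)
```

```text
blank [464.3, 26.7, 16.0] [465.8, 28.9, 16.0] [465.0, 26.8, 14.1]
brass [449.7, 156.6, 16.0]
die [556.5, -180.5, 36.0] [551.9, -182.9, 36.0]
grip [[464.6, -333.9, 229.2], [12.9]] pen [504.4, -416.6, 6.0] [397.1, -440.8, 6.0]
286 384 202 240
[[509.5, -120.5, 12.0], [616.5, -138.1, 12.0], [568.3, -429.6, 12.0], [462.3, -406.6, 12.0]]
hot corner
[553.3, 256.5, 239.2]
```

View pics/b.png

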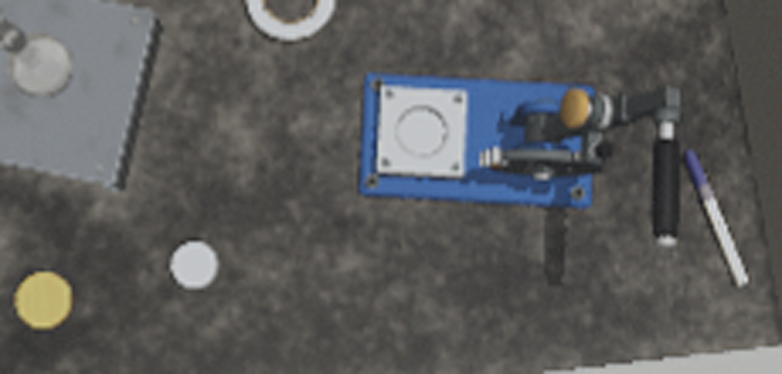

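The crop shows the silver cap at crop (195,265), with the die cavity at (421,131). Grip, at (665,190), and pen, at (715,215), both lie clear of it. I'll retract to a short radius first, to stay on the robot's side of the hotplate, then swing round and look with the wrist camera.

Run:
```python
from h import *
import pickle
t=pickle.load(open("top.pkl","rb"));s=pickle.load(open("scene.pkl","rb"))
print("corner",onplane(t,123,228,330).round(),cross(t,(123,228),s,(229,400))[0].round())
R0=np.array(read_state()["tool_rot"]);R=np.diag([-1.,1,-1])
def fk_r(): p=read_state(); return np.round(p["eef_pos"],1)
print(inverse_kinematics([125,420,340],R0))
movel([125,420,340],R0) ; print(fk_r(),read_state()["qpos"])
print(inverse_kinematics([430,-20,340],R))
movep([430,-20,340],R); print(fk_r(),read_state()["qpos"],read_state()["time"])
c=camera("wrist");cv2.imwrite("pics/c.png",c["image"]);pickle.dump(c,open("w1.pkl","wb"))
```

```text
corner [530. 229. 330.] [592. 323. 105.]
[-1.37040987  0.10345199 -0.0508658   1.90730639  0.00571347  1.13180647
 -0.13251607]
[125.  420.3 339.6] [-1.36729068  0.1047491  -0.05433427  1.90690908  0.00615236  1.13156322
 -0.13295184]
[-0.89825762  0.10354294  0.89323676  1.95558878 -0.08947481  1.12251995
  1.60201487]
[430.1 -19.3 339.9] [-0.89884305  0.10384783  0.89218107  1.95549904 -0.08957628  1.12251003
  1.60132306] 3.675
```

View pics/c.png

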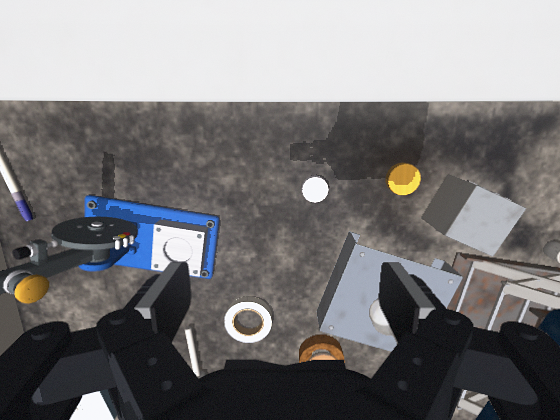

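The wrist view shows the silver cap at (315,189), the brass cap at (404,180), the die plate at (180,249) with its cavity, and the lever at left. I'll take a second wrist view and triangulate.

```bash
cat > meas.py <<'E'
from h import *
def bright(c,x0,x1,y0,y1,th=150):
    hsv=cv2.cvtColor(c["image"],cv2.COLOR_BGR2HSV)
    m=((hsv[...,2]>th)&(hsv[...,1]<60)).astype(np.uint8)*255
    k=np.zeros_like(m);k[y0:y1,x0:x1]=m[y0:y1,x0:x1]
    cs,_=cv2.findContours(k,cv2.RETR_EXTERNAL,cv2.CHAIN_APPROX_NONE)
    return max(cs,key=cv2.contourArea)
def roi(c,p,r):
    # project world point -> pixel roi
    T=np.linalg.inv(np.array(c["cam_to_world"]));q=T[:3,:3]@p+T[:3,3];q=q*[1,-1,-1]
    K=np.array([[c["fx"],0,c["cx"]],[0,c["fy"],c["cy"]],[0,0,1]])
    uv=cv2.projectPoints(q[None],np.zeros(3),np.zeros(3),K,np.array(c["dist_coeffs"]))[0][0,0]
    h=r*c["fx"]/q[2]; a=np.round([uv[0]-h,uv[0]+h,uv[1]-h,uv[1]+h]).astype(int)
    return np.clip(a,0,560)
def blank(c,p):
    k=bright(c,*roi(c,p,35)); e=cv2.fitEllipse(k); return e
def die(c,p):
    k=bright(c,*roi(c,p,55)); h=cv2.convexHull(k); e=cv2.approxPolyN(h,4); return e[0].astype(float)
def cavity(c,p):
    x0,x1,y0,y1=roi(c,p,30);g=cv2.cvtColor(c["image"][y0:y1,x0:x1],cv2.COLOR_BGR2GRAY)
    g=cv2.resize(g,None,fx=6,fy=6,interpolation=cv2.INTER_CUBIC)
    R=21/60*g.shape[1]
    q=cv2.HoughCircles(g,cv2.HOUGH_GRADIENT,1.5,200,param1=60,param2=15,minRadius=int(R*.8),maxRadius=int(R*1.25))
    return None if q is None else (q[0,0,:2]+.5)/6-.5+[x0,y0]
E
python3 - <<'E'
from meas import *
import pickle
movel([450,-170,330]); c2=camera("wrist");pickle.dump(c2,open("w2.pkl","wb"))
cv2.imwrite("pics/d.png",c2["image"])
c1=pickle.load(open("w1.pkl","rb"))
pb=np.array([465,27,16.]);pd=np.array([555,-181,36.])
vis=[]
B=[];D=[];C=[]
for c in(c1,c2):
    e=blank(c,pb);d=die(c,pd);q=cavity(c,pd);B.append(e[0]);D.append(d);C.append(q)
    im=c["image"].copy();cv2.ellipse(im,e,(0,0,255),1)
    cv2.polylines(im,[d.astype(int)],True,(0,255,0),1)
    if q is not None: cv2.circle(im,tuple(int(v) for v in q),2,(255,0,255),-1)
    print("ell",np.round(e[0],1),np.round(e[1],1),"cav",q)
    o,dd=ray(c,*e[0]);print("blank@16",onplane(c,*e[0],16).round(1),"cav@36",onplane(c,*q,36).round(1) if q is not None else 0)
    w=np.array([onplane(c,*p,36) for p in d]);print("die corners",w.round(1).tolist(),"mean",w.mean(0).round(1),np.linalg.norm(w-np.roll(w,1,0),axis=1).round(1))
    vis.append(im[100:350])
print("blank x",cross(c1,B[0],c2,B[1]))
if all(q is not None for q in C): print("cav x",cross(c1,C[0],c2,C[1]))
print("die mean x",cross(c1,D[0].mean(0),c2,D[1].mean(0)))
cv2.imwrite("pics/d.png",np.vstack(vis))
print(read_state()["eef_pos"])
E
```

```text
ell [314.8 189.2] [24.6 25.8] cav [179.70833397 245.70833302]
blank@16 [464.8  27.   16. ] cav@36 [ 547.3 -175.2   36. ]
die corners [[525.4, -137.4, 36.0], [597.7, -150.0, 36.0], [585.7, -222.4, 36.0], [512.9, -209.7, 36.0]] mean [ 555.4 -179.8   36. ] [73.4 73.4 73.3 73.9]
ell [419.9 177.4] [24.6 28.7] cav [276.95833397 240.70833397]
blank@16 [465.1  26.6  16. ] cav@36 [ 555.1 -179.1   36. ]
die corners [[524.7, -137.2, 36.0], [597.4, -150.7, 36.0], [586.0, -222.3, 36.0], [512.7, -210.1, 36.0]] mean [ 555.2 -180.1   36. ] [73.9 74.  72.5 74.2]
blank x (array([465.1919283 ,  27.12478364,  14.81472157]), np.float64(0.20720077664739453))
cav x (array([ 555.95979014, -179.48061878,   24.58457518]), np.float64(7.060500221821972))
die mean x (array([ 554.75103768, -180.09003696,   35.47564088]), np.float64(0.24974308462753234))
[ 450.10883168 -169.21279586  330.03263778]
```

View pics/d.png

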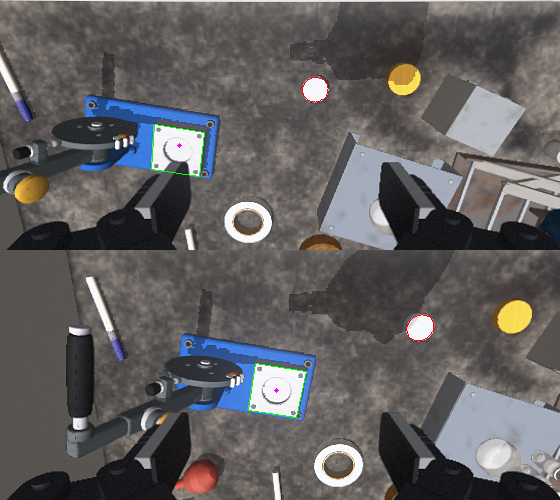

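Both views agree: the cap centre is (465,27) with its top at 15 to 16 mm, and the die is at (555,-180) with its top at about 35.5 mm and yaw about -0.17. The hole fit is poor, so I'll use the square's centre. The clearance is only 1 mm, so I'll centre the cap by two crossed clamps. A view after that gives the camera bias, which I'll use to correct the die position.

Run:
```python
from meas import *
import pickle,json
from scipy.spatial.transform import Rotation as Ro
R=np.diag([-1.,1,-1]); pb=np.array([465,27,16.]);pd=np.array([555,-180,36.])
E=lambda:np.array(read_state()["eef_pos"])
movel([520,-180,300]);wait(.2);c=camera("wrist");d=die(c,pd);w=np.array([onplane(c,*p,36) for p in d]);print("die",w.round(1).tolist(),w.mean(0),cavity(c,pd),E());cv2.imwrite("pics/e.png",c["image"])
pickle.dump(c,open("w3.pkl","wb"))
best=min([(abs(q[6]),s) for s in(1,-1) if (q:=inverse_kinematics([465,27,80],Ro.from_euler('z',s*np.pi/2).as_matrix()@R)) is not None])
RB=Ro.from_euler('z',best[1]*np.pi/2).as_matrix()@R
movep([465.,27,90],RB)
print(movel([465,27,7.5],max_speed=80,guard=15),E(),read_state()["ft_force"])
clamp();s=read_state();print("B",E(),s["finger_gap"],s["gripper_force"]);xb=E()[0]
open_gripper();movel([xb,27,70]);movep([xb,27,70],R)
print(movel([xb,27,7.5],max_speed=80,guard=15));clamp();s=read_state();print("A",E(),s["finger_gap"]);ya=E()[1]
open_gripper();movel([xb,ya,70]);movel([430,ya,280]);wait(.2)
c=camera("wrist");pickle.dump(c,open("w4.pkl","wb"));e=blank(c,pb);m=onplane(c,*e[0],16);print("cap seen",m,"true",xb,ya,e[1])
b=np.array([xb,ya])-m[:2];D=w.mean(0)[:2]+b;print("bias",b,"die corr",D,read_state()["time"])
json.dump(dict(cap=[xb,ya],die=list(D)),open("m.json","w"))
```

```text
die [[525.0, -138.1, 36.0], [599.0, -150.9, 36.0], [586.1, -223.5, 36.0], [512.1, -209.9, 36.0]] [ 555.56262987 -180.60878687   36.        ] [283.70833397 198.45833397] [ 519.74102577 -179.84392954  300.5164657 ]
False [465.2059679   26.98940888   7.80809332] [0.60327628 0.16214153 0.08999646]
B [465.07475838  27.06747897   8.09158293] 36.653129826289494 57.72434871643782
False
A [465.21334542  27.12741255   8.14560267] 36.09857481889853
cap seen [463.56977673  28.08247169  16.        ] true 465.07475837713065 27.12741255449082 (27.972515106201172, 29.166887283325195)
bias [ 1.50498164 -0.95505914] die corr [ 557.06761152 -181.563846  ] 15.5
```

Run:
```python
from meas import *
import pickle
c3=pickle.load(open("w3.pkl","rb"));c4=pickle.load(open("w4.pkl","rb"))
pb=np.array([465,27,16.]);pd=np.array([555,-180,36.])
o=[]
for c,p,r in((c3,pd,60),(c4,pb,40)):
    x0,x1,y0,y1=roi(c,p,r);print(x0,x1,y0,y1);im=c["image"].copy()
    o.append(cv2.resize(im[y0:y1,x0:x1],(390,390),interpolation=cv2.INTER_CUBIC))
    print(c["cam_to_world"].round(3).tolist())
k=bright(c4,*roi(c4,pb,35));(u,v),r=cv2.minEnclosingCircle(k);M=cv2.moments(k);print("enc",u,v,r,M["m10"]/M["m00"],M["m01"]/M["m00"],cv2.fitEllipse(k))
print([np.round(onplane(c4,*uv,16),1).tolist() for uv in((u,v),(M["m10"]/M["m00"],M["m01"]/M["m00"]))])
k=c4; d=[]
cv2.imwrite("pics/f.png",np.hstack(o))
t=camera("top");s=camera("scene")
for n,c in(("top",t),("scene",s)):
    c0=pickle.load(open(n+".pkl","rb"))
    for cc in(c0,c):
        try:e=blank(cc,pb);print(n,e[0],onplane(cc,*e[0],16).round(1))
        except Exception as x:print(n,x)
```

```text
238 329 154 245
[[-0.0, -0.959, -0.283, 447.234], [1.0, 0.0, -0.001, -179.013], [0.001, -0.283, 0.959, 442.605], [0.0, 0.0, 0.0, 1.0]]
253 314 169 230
[[0.0, -0.96, -0.282, 357.712], [1.0, 0.0, 0.0, 27.986], [-0.0, -0.282, 0.96, 421.804], [0.0, 0.0, 0.0, 1.0]]
enc 284.6428527832031 199.0 14.904047966003418 284.6306729264476 198.75978090766824 ((284.6293640136719, 198.76783752441406), (27.972515106201172, 29.166887283325195), 88.71085357666016)
[[463.9, 28.1, 16.0], [463.6, 28.1, 16.0]]
top (236.7302703857422, 257.3985595703125) [466.1  27.3  16. ]
top (238.48556518554688, 253.20826721191406) [477.7  21.1  16. ]
scene (328.7153625488281, 314.4817810058594) [466.4  27.3  16. ]
scene (329.2799987792969, 314.8933410644531) [465.2  28.5  16. ]
```

View pics/f.png

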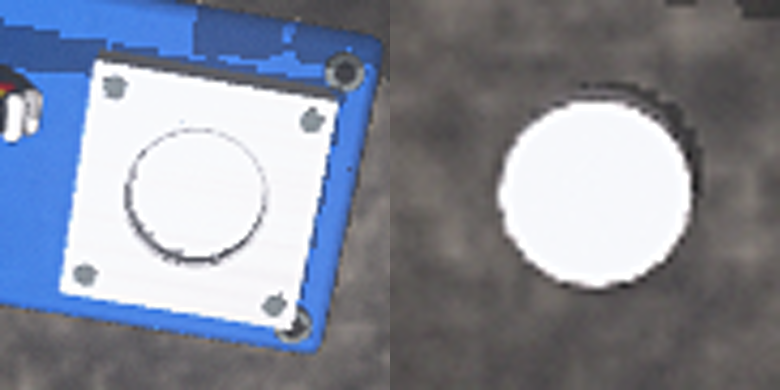

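The crops show the die square with corners at about (97,58), (338,98), (300,328) and (60,290), its hole at (196,196), and the cap at (596,193). The scene view confirms the cap shifted by the bias when centred. The lower right corner of the square fit is spoilt by a bright bolt, so I'll refine the centre robustly.

Run:
```python
from meas import *
import pickle
pd=np.array([555.5,-180.5,36.])
for n in("w2","w3"):
    c=pickle.load(open(n+".pkl","rb"));x0,x1,y0,y1=roi(c,pd,55)
    k=bright(c,x0,x1,y0,y1,200)
    m=np.zeros((420,560),np.uint8);cv2.drawContours(m,[k],-1,255,-1)
    m=cv2.morphologyEx(m,cv2.MORPH_OPEN,cv2.getStructuringElement(cv2.MORPH_ELLIPSE,(15,15)))
    ks,_=cv2.findContours(m,0,cv2.CHAIN_APPROX_NONE);k=max(ks,key=cv2.contourArea)
    w=np.array([onplane(c,*p,36)[:2] for p in k[:,0].astype(float)])
    # edges: fit lines per side in the plane
    ctr=w.mean(0)
    for it in range(4):
        if it==0: a=-0.17
        R=np.array([[np.cos(a),-np.sin(a)],[np.sin(a),np.cos(a)]]);l=(w-ctr)@R
        L=[];ang=[]
        for ax in(0,1):
            for s in(1,-1):
                q=l[(s*l[:,ax]>30)&(abs(l[:,1-ax])<26)]; L.append(np.median(q[:,ax])); f=np.polyfit(q[:,1-ax],q[:,ax],1)[0]; ang.append(f if ax==1 else -f)
        ctr=ctr+R@np.array([(L[0]+L[1])/2,(L[2]+L[3])/2]);a+=np.mean(ang)
    print(n,"sq",ctr.round(2),"yaw",round(a,4),"size",L[0]-L[1],L[2]-L[3])
    # hole: dark ring pixels inside
    g=cv2.cvtColor(c["image"],cv2.COLOR_BGR2GRAY);pts=[]
    for v in range(y0,y1):
        for u in range(x0,x1):
            p=onplane(c,u,v,35.)[:2];r=np.hypot(*(p-ctr))
            if 16<r<26 and g[v,u]<225:pts.append((p,255-g[v,u]))
    P=np.array([p for p,_ in pts]);A=np.c_[2*P,np.ones(len(P))];W=np.sqrt([x for _,x in pts])
    s=np.linalg.lstsq(A*W[:,None],(P**2).sum(1)*W,rcond=None)[0];print("hole",s[:2].round(2),np.sqrt(s[2]+s[:2]@s[:2]),len(P))
```

```text
w2 sq [ 555.46 -180.22] yaw -0.1751 size 72.15703329649435 72.4141710181384
hole [ 554.71 -180.13] 20.58066353222291 138
w3 sq [ 555.62 -180.26] yaw -0.1713 size 72.42344368016717 72.50880730893189
hole [ 554.98 -180.14] 20.82695766267634 163
```

The die centre is about (555.3,-180.2) as seen, so (556.8,-181.1) after the bias correction. The jaw gap of 36 mm suggests the tips only caught the chamfer, so I'll grip a little lower.

Run:
```python
from meas import *
import json
E=lambda:np.array(read_state()["eef_pos"])
x,y=json.load(open("m.json"))["cap"];D=np.array([556.8,-181.1])
movel([x,y,40]);
for z in(5.,2.):
    movel([x,y,z],max_speed=60,guard=15);clamp();s=read_state();print(z,E(),s["finger_gap"],s["gripper_force"],s["ft_force"])
    if s["finger_gap"]>39: break
    open_gripper()
```

```text
5.0 [465.19174961  27.18893072   5.61415922] 37.141776430368196 57.85183064639568 [-3.15677648  0.313423   19.62118859]
2.0 [465.09493932  27.18523279   2.45725903] 37.58714845731123 58.24176141992211 [-3.1786308   0.15297623 15.96887251]
```

Run:
```python
from meas import *
import json,pickle
E=lambda:np.array(read_state()["eef_pos"])
x,y=json.load(open("m.json"))["cap"];D=np.array([556.8,-181.1])
movel([x,y,6.5],max_speed=60);clamp();wait(.2);s=read_state();z0=E()[2];g=E();print(g,s["finger_gap"],s["ft_force"])
movel([x,y,90]);wait(.1);s=read_state();print(s["finger_gap"],s["gripper_force"],s["ft_force"])
off=np.array([x,y])-g[:2]; off[1]=0
movel([D[0]-off[0],D[1],90],max_speed=200)
movel([D[0]-off[0],D[1],z0+29+11]);wait(.2);print(E(),read_state()["ft_force"])
r=movel([D[0]-off[0],D[1],z0+29-.5],max_speed=20,guard=6);wait(.1);s=read_state();print(r,E(),"exp",z0+29,s["ft_force"],s["finger_gap"],s["time"])
c=camera("wrist");cv2.imwrite("pics/g.png",c["image"])
```

```text
[465.05897598  27.15794422   6.92870071] 36.81141779923827 [-3.97747534  0.92747887 17.71531626]
36.683089652807496 60.03886040300131 [ 0.14770799  0.39658547 -0.46236714]
[ 557.246728   -181.17819527   47.84568664] [-0.07796891  1.18612713 -1.35950093]
True [ 556.6799744  -181.0289769    36.07551413] exp 35.92870070963203 [-0.52564044  0.24512408  7.14087677] 36.9193448908222 24.8167
```

View pics/g.png

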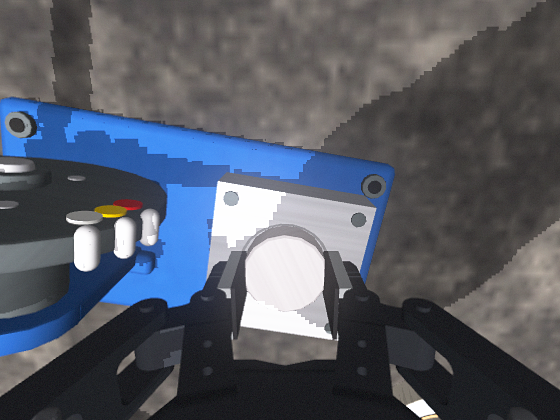

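The cap is between the pads at (285,272), inside the die plate. Contact came at TCP z 36.08 against 35.93 expected, so it's seated. I'll let go, back off, check, then view the grip from above.

Run:
```python
from meas import *
import pickle
E=lambda:np.array(read_state()["eef_pos"])
open_gripper();wait(.3);p=E();movel([p[0],p[1],110])
movel([520,-181,300],max_speed=250);wait(.1);c=camera("wrist");pickle.dump(c,open("w5.pkl","wb"))
x0,x1,y0,y1=roi(c,np.array([556,-181,40.]),55);A=cv2.resize(c["image"][y0:y1,x0:x1],(400,400),interpolation=cv2.INTER_CUBIC)
z=c["range_z"];T=c["cam_to_world"]
for dx,dy in((0,0),(12,0),(-12,0),(0,12),(0,-12),(28,8),(-28,-8),(8,-28)):
    r=roi(c,np.array([555.3+dx,-180.2+dy,42.]),1);u,v=(r[0]+r[1])/2,(r[2]+r[3])/2;print((dx,dy),depthpt(c,u,v).round(1))
yaw=-.172;X=np.array([np.cos(yaw),np.sin(yaw),0]);Y=np.array([-np.sin(yaw),np.cos(yaw),0]);Z=np.array([0,0,1.])
R=np.c_[-X,Y,-Z];P0=np.array([556.7,-181.0,0])
g=P0-70*X+(-100+170*np.sin(-.4))*Y+(70+170*np.cos(.4))*Z;print("grip",g.round(1))
movep(g+[-60,0,110],R);wait(.1);c2=camera("wrist");pickle.dump(c2,open("w6.pkl","wb"))
B=c2["image"];print(read_state()["time"],E())
cv2.imwrite("pics/i.png",np.hstack([A,cv2.resize(B,(400,300)) if 0 else cv2.copyMakeBorder(cv2.resize(B,(400,300)),0,100,0,0,0)]))
```

```text
(0, 0) [ 554.2 -180.2   45.2]
(12, 0) [ 566.5 -180.2   44.2]
(-12, 0) [ 542.7 -180.2   43.9]
(0, 12) [ 554.7 -168.    43.4]
(0, -12) [ 554.2 -192.4   45.2]
(28, 8) [ 586.  -172.2   35.1]
(-28, -8) [ 528.8 -188.6   35.6]
(8, -28) [ 565.3 -208.6   34.6]
grip [ 459.3 -332.8  226.6]
28.3833 [ 399.96664541 -332.00153139  336.20913925]
```

View pics/i.png

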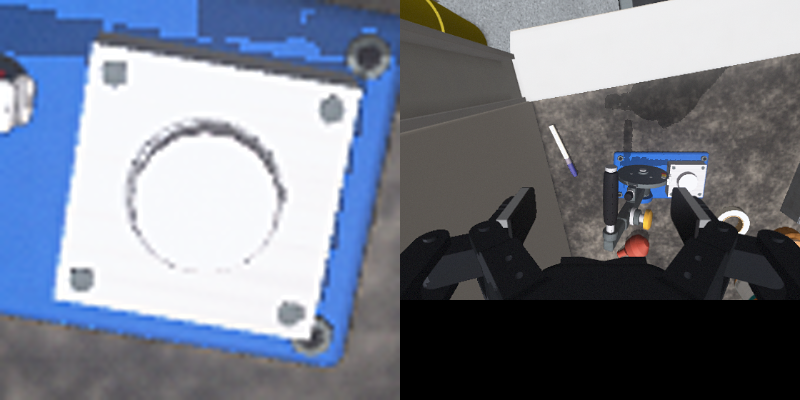

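The cap stands 9 mm proud and level in the die (44 to 45 mm against 35), so it's seated. The grip shows as a black bar at about (294,274) in the full wrist image. I'll measure it in two views, then grasp.

Run:
```python
from meas import *
import pickle
D=[]
for n,(u,v) in(("w2",(79,225)),("w6",(294,274))):
    c=pickle.load(open(n+".pkl","rb"))
    m=np.zeros((420,560),np.uint8);g=c["image"].max(2)
    m[v-60:v+60,u-25:u+25]=(g<75)[v-60:v+60,u-25:u+25]*255
    m=cv2.morphologyEx(m,cv2.MORPH_OPEN,np.ones((9,9),np.uint8))
    k,_=cv2.findContours(m,0,2);k=max(k,key=cv2.contourArea);r=cv2.minAreaRect(k);b=cv2.boxPoints(r);
    b=b[np.argsort(b[:,1])];e=(b[:2].mean(0),b[2:].mean(0));D.append((c,r[0],e));print(n,np.round(r[0],1),np.round(r[1],1),np.round(e,1).tolist())
(c1,m1,e1),(c2,m2,e2)=D
print("mid",cross(c1,m1,c2,m2));print("ends",cross(c1,e1[0],c2,e2[0]),cross(c1,e1[1],c2,e2[1]))
print("single",onplane(c2,*m2,228),"expected",np.array([556.7,-181,0])[:2]+[-63.0-28.4,10.95-163.7])
```

```text
w2 [ 80.  225.5] [81. 28.] [[80.0, 185.0], [80.0, 266.0]]
w6 [301.  279.5] [89. 34.] [[301.0, 235.0], [301.0, 324.0]]
mid (array([ 462.14365852, -327.56299396,  235.34195811]), np.float64(1.709103776224242))
ends (array([ 427.37441203, -322.24340745,  232.0773703 ]), np.float64(5.1435988721372405)) (array([ 498.1173601 , -332.99176871,  239.62513877]), np.float64(8.340917040984712))
single [ 467.14283766 -328.07048643  228.        ] expected [ 465.3  -333.75]
```

```bash
cat > lev.py <<'E'
from h import *
yaw=-.172;X=np.array([np.cos(yaw),np.sin(yaw),0]);Y=np.array([-np.sin(yaw),np.cos(yaw),0]);Z=np.array([0,0,1.])
R=np.c_[-X,Y,-Z];P0=np.array([556.7,-181.0,0])
def tcp(q,off=0): return P0-70*X+(-100+170*np.sin(q-.4))*Y+(70+170*np.cos(q-.4)-19)*Z
def qof(p):
    d=np.array(p)-P0; return .4+np.arctan2(d@Y+100,d[2]+19-70)
E
python3 - <<'E'
from lev import *
a=tcp(0)
movel(a+[0,1.5,70],R);print(movel(a+[0,1.5,0],max_speed=120,guard=12));s=read_state();print(s["eef_pos"],s["ft_force"])
clamp();s=read_state();print(s["eef_pos"]-a,s["ft_force"],s["finger_gap"],s["gripper_force"],s["time"])
for q in(.15,.3):
    movel(tcp(q),max_speed=60);s=read_state();print(q,qof(s["eef_pos"]),np.round(s["ft_force"],1),s["finger_gap"],s["time"])
c=camera("wrist");cv2.imwrite("pics/j.png",c["image"])
E
```

```text
False
[ 459.39833346 -331.61912258  208.30860279] [-0.38760341 -0.43712305 -0.30631105]
[-0.04171649  0.97268362  0.20946154] [ 0.28173977 -4.49728651  2.1370268 ] 16.71268514085265 58.8267038972117 30.4583
0.15 0.1502645201724692 [-1.9 -2.9 -2.3] 16.837155048505096 31.0083
0.3 0.30119407121321873 [-1.8 -2.4 -6. ] 17.015172262156245 31.5833
```

View pics/j.png

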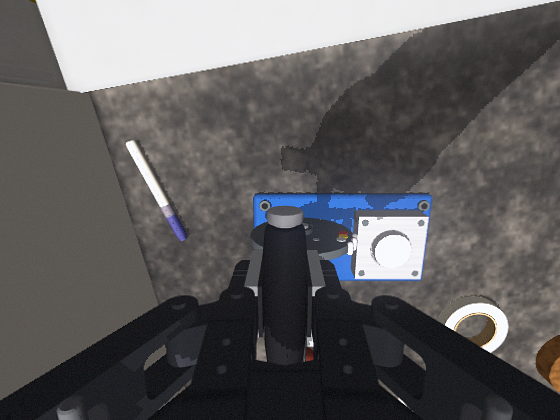

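The black grip is held between the pads at (285,290), the cap is seated at (391,250), and forces are low. I'll swing the lever over in short chords.

Run:
```python
from lev import *
for q in list(np.arange(.45,1.66,.15))+[1.72,1.8,1.86,1.90,1.93]:
    movel(tcp(q),max_speed=80);s=read_state();f=np.array(s["ft_force"]);print(round(q,2),round(qof(s["eef_pos"]),3),np.round(f,1),round(s["finger_gap"],1),round(s["time"],2))
    if np.linalg.norm(f)>35: print("stop");break
c=camera("wrist");cv2.imwrite("pics/k.png",c["image"])
```

```text
0.45 0.449 [ -1.4  -2.7 -10.3] 17.0 32.1
0.6 0.596 [ -1.1  -5.4 -12.1] 17.1 32.57
0.75 0.744 [-3.7 -6.5 -8.9] 16.7 33.03
0.9 0.894 [-5.  -5.5 -5.1] 16.7 33.5
1.05 1.044 [-5.1 -3.8  0.4] 16.8 33.97
1.2 1.195 [-5.8 -2.6  0.5] 16.9 34.43
1.35 1.346 [-5.7 -1.4  4.3] 17.2 34.9
1.5 1.497 [-6.8 -0.9  3.4] 17.5 35.37
1.65 1.647 [-6.1 -0.6  2.4] 17.0 35.83
1.72 1.717 [-6.4 -1.1  4.4] 17.1 36.13
1.8 1.797 [-7.8  0.5  5.9] 17.3 36.45
1.86 1.857 [-6.5  0.7  6.8] 17.0 36.73
1.9 1.896 [-8.8  0.8  9.9] 17.1 36.98
1.93 1.926 [-8.1  2.7 11.5] 17.0 37.23
```

View pics/k.png

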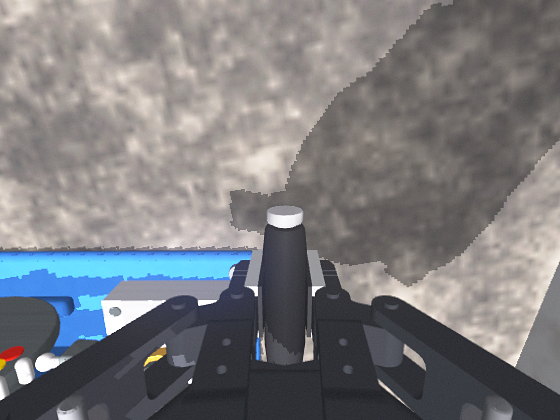

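The grip is still held at (285,290) with no slip: the end cap is at (285,216), as before. The force rises past 1.83 as the pad meets the cap. I'll settle briefly, then hand in.

Run:
```python
from lev import *
movel(tcp(1.937),max_speed=40);wait(.8);s=read_state();q=qof(s["eef_pos"]);f=s["ft_force"];print(q,f,s["gripper_force"],s["time"])
if q>1.9 and f[2]>6 and s["gripper_force"]>20: print(finish_job())
```

```text
1.9318075798476784 [-9.45400784  1.43289825 11.33635155] 61.43711035139859 38.325
the job is handed in; nothing more can be done
None
```

I handed the job in at 38.3 s: the cap is seated in the die and was let go while the lever was up. The arm still grips the handle, with the lever at about 1.93 rad from the arm pose; the push rose as the pad met the cap, but I didn't measure pad force directly and got no verdict back.

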